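Dock the long instrument cassette past the power post

TASK

Push the loose blue-banded instrument cassette along the counter into the empty bay of the cassette rack, until it is fully home against the back stop and lies square in the bay. The power post stands partly across the way in, so the cassette has to be angled past it, nudged round by one end and then the other. Use gentle pushes with the fingers only: never pinch, lift or tip it, and leave the stored cassette and everything else on the counter where it is.

Things in the scene. Friction and masses are not known exactly. Their poses are not given: they have to be found in the camera images.
- cassette: The loose closed steel instrument cassette, a blue band near each end: a plain box 220 long x 62 wide x 32 high, about 0.45 kg, sliding flat on the counter (pushed sideways near one end, it turns about a point some 50 beyond its middle). Origin at the centre of its underside; x along its length. Starts about 320 before the bay's mouth, on its -y side, x within 0.3 rad of the rack's x.
- rack: The aluminium two-bay cassette rack, fixed. Origin on the counter at the mouth centre of the EMPTY bay; x points into the bay (roughly world -y), y across it (roughly world +x, away from the robot). The bay is open in front and on top, floorless, 92 wide (inner faces y = +46, -46). Walls 5 thick, 24 high; blue round caps, 7 dia, 26 high, end them at the mouth. The other bay is at y = -143 to -51.
- bay_back (a point): Foot of the empty bay's back stop (5 thick, 30 high), at the middle of its front face, on the counter: rack x = 200, y = 0. Fully home, the cassette's front end touches the stop, its origin is 110 before this point (rack x = 90) and its rear end stands 20 out of the mouth.
- post: The fixed power post: round, steel, 40 dia, 45 high, in front of the empty bay. Origin at its foot, on its axis, about 135 before the mouth (rack x = -135) and 28 to the -y side of the centre line, so the straight way in is only 54 wide. The cassette can pass only on its +y side and at a slant, front end towards the -y wall, rear end towards +y, to be straightened once the rear end is past.
- cassette_stored: Bystander: the same kind of cassette with orange bands (220 x 62 x 32) in the rack's other bay, its end standing 22 out of the mouth. Origin at the centre of its underside, x along its length.
- mouthwash: Bystander: green bottle, 72 dia, 190 high, standing at the back. Origin at the centre of its foot.
- rinse_cup: Bystander: white cup, 68 dia, 80 high, standing at the back. Origin at the centre of its foot.
- mask_box: Bystander: blue carton 240 x 115 x 75 high at the back behind the rack. Origin at the centre of its underside, x along its length.
- curing_light: Bystander: white cordless curing light, 200 long, 25 dia, lying on the counter to the right of the rack. Origin on the counter under its middle, x along its length.
- mouth_mirror: Bystander: steel mouth mirror, 165 long, 7 dia, lying on the green tray at the right front. Origin under its middle, x along its length.
- syringe: Bystander: red syringe, 140 long, 34 wide, lying on the green tray. Origin under its middle, x along its length.
Things that resemble listed ones, but are neither listed nor needed, are in the scene too. Leave any green or purple look-alike of the cassette alone.

How it is judged:
By the outcome, as a careful person would: the job done as asked, in the order asked, and still so for the second after the job is handed in, with the robot touching nothing.
It also fails if it takes over 72 s, if anything falls off the work surface, if the arm or the gripper's body presses on something with over 40 N, if the wrist force passes 120 N, or if a joint passes its speed limit or range.

ROBOT

A 6-joint arm with a two-finger parallel gripper is mounted at the origin on the work surface. World frame = base frame: x ahead of the robot, y to its left, z up, the work surface at z = 0. Lengths are in m, angles in rad, forces in N, time in s.
With the tool pointing down it reaches from about 0.325 to 0.85 m from the base axis. Payload 15.5 kg.
Tool frame: the origin (TCP) lies on the centre line of the jaws, within the pads' length; the fingertips stand 11 mm ahead of it and the grasp point (between the pads) lies 8 mm behind it; x points along the fingers, z is the direction in which the jaws open and shut, and the axes are right-handed (so a half turn about x gives the same grasp; the last joint's range is limited). The gripper opens to 91 mm and grips with 3 to 60 N. Pads are 32 mm wide; open, the fingers measure 118 mm over their backs; the gripper's body (76 mm by 178 mm) begins 60 mm behind the grasp point.
Start: joints at [-1.278, 0.494, 1.345, -0, 1.302, -0.096], TCP at [0.236, -0.579, 0.225] pointing down, gripper open.
Joint ranges: [-2.91, 2.91], [-0.82, 2.16], [0.22, 2.67], [-1.22, 4.37], [0.12, 2.79], [-3.08, 3.08]. Speed limits (rad/s): [1.89, 1.89, 2.57, 3.01, 3.01, 3.01].

INTERFACE

Orientations are given as a unit quaternion [w, x, y, z].
In Python, from workcell import * gives the robot as it stands. Calls block until the motion is done:
- move_pose(position, orientation): joint-space move of the TCP to a pose.
- movel(position, rot=None, v=0.15, stop_force=None): straight line of the TCP; rot=None keeps the orientation; v is the mean speed in m/s. With stop_force (N) it stops when the force on the tool has changed by that much, and returns True; else False.
- move_joints(angles): joint-space move.
- ungrasp() and grasp(force=None): open the fingers fully, or close them until they stop; force is the grip in N (None keeps the last).
- hold(seconds).
- ik(position, orientation): joint angles nearest the present ones, or None.
- state(): the state.
- get_image(name): name is "scene" or "side" or "wrist"; returns a dict with "pixels" (480x640x3 uint8, blue, green, red), "fx", "fy", "cx", "cy" (pixels), "rvec" (rotation vector, rad) and "tvec" (3), from world to camera coordinates, as OpenCV has them. Camera axes: x right, y down, z forward; pixel columns grow to the right and rows downward; lengths in m; the calibration is good to about 2 mm. A picture is of the moment at which its call begins. There is no depth.
A pose or a line that the arm cannot do raises PlanningError and nothing moves.
- sign_off(): hands the job in, once; it reports no verdict.
Trained networks look in the newest picture that a camera, given by its name, has taken for a name from the list of things; names that differ only in an ending like _2 or _b are one class to them, and where a whole thing is asked for, a point or a joint stands for the part that bears it (a point fixed in the world has none). Each returns a list of dicts, best first, with "conf" (0 to 1); they miss things now and then, are a little off and sometimes report something else, mostly with a low value. They report only what shows in the picture. A call takes as long as a camera call. They do not tell look-alikes from the thing itself.
- look_for(camera, label): "centre" ([column, row] in pixels, amid what is visible of it).
- spot_point(camera, label): "centre" ([column, row] in pixels: a listed point, or the origin of a listed thing).
The state is a dict: "t": time; "joint_pos": joint angles; "qvel": joint speeds; "effort": joint torques, N m; "position": TCP position; "orientation": TCP orientation; "force": force on the tool from outside, world axes, zero at the start; "torque": the same for the moment, N m; "width": finger opening in m.
Only numpy, scipy, OpenCV 4.12 (cv2) and the standard library are available. Lean on these libraries where they do the work, as an engineer would, in place of code of your own. Each camera call takes 0.05 s, during which the arm holds its last target. There are 200 camera calls.

## Working session

There is one attempt and no reset: what is moved stays moved. The work goes in short steps, each a Python script; the robot and the scene stay as the last script left them, time stands still between calls to the robot, and variables do not carry over. Pictures are saved under pics/ and viewed, about 8 in all and at most 12, crops included, and the job is handed in when it is done.

```bash
mkdir -p pics; ls
cat > h.py <<'E'
from workcell import *
import numpy as np, cv2
def snap(cam,fn=None):
    im=get_image(cam)
    if fn: cv2.imwrite('pics/'+fn,im['pixels'])
    return im
def ray(im,px,z=0.):
    R=cv2.Rodrigues(np.array(im['rvec'],float))[0];t=np.array(im['tvec'],float).ravel()
    d=R.T@np.array([(px[0]-im['cx'])/im['fx'],(px[1]-im['cy'])/im['fy'],1]);c=-R.T@t
    return c+d*(z-c[2])/d[2]
def proj(im,P):
    K=np.array([[im['fx'],0,im['cx']],[0,im['fy'],im['cy']],[0,0,1.]])
    return cv2.projectPoints(np.array(P,float).reshape(-1,1,3),np.array(im['rvec'],float),np.array(im['tvec'],float),K,None)[0].reshape(-1,2)
E
python3 - <<'E'
from h import *
for c in ['scene','side','wrist']:
    im=snap(c,c+'0.png')
    R=cv2.Rodrigues(np.array(im['rvec'],float))[0];print(c,'cam at',(-R.T@np.array(im['tvec']).ravel()).round(3))
    for l in ['cassette','rack','bay_back','post','cassette_stored']:
        for r in spot_point(c,l)[:4]: print(c,l,np.round(r['centre']),round(r['conf'],2),ray(im,r['centre'])[:2].round(3))
s=state();print(s['orientation'],s['t'],s['position'],s['force'])
E
```

```text
pics
scene cam at [ 1.15  -0.594  0.823]
scene cassette [417. 159.] 0.92 [0.44  0.524]
scene cassette [313. 168.] 0.64 [0.264 0.265]
scene cassette [359. 207.] 0.63 [0.479 0.227]
scene cassette [188. 402.] 0.18 [ 0.65  -0.411]
scene rack [286. 286.] 0.81 [ 0.557 -0.098]
scene bay_back [207. 334.] 0.82 [ 0.549 -0.3  ]
scene post [318. 251.] 0.8 [0.526 0.031]
scene post [362. 210.] 0.28 [0.49  0.226]
scene cassette_stored [426. 297.] 0.48 [0.79  0.101]
side cam at [-0.175 -0.945  0.828]
side cassette [274. 219.] 0.86 [0.493 0.235]
side cassette [203. 241.] 0.67 [0.273 0.256]
side rack [358. 264.] 0.66 [ 0.546 -0.093]
side post [324. 246.] 0.73 [0.526 0.029]
side cassette_stored [353. 294.] 0.58 [ 0.459 -0.179]
wrist cam at [ 0.298 -0.554  0.385]
[ 0.58697293  0.39429864  0.58697343 -0.39427599] 0.9 [ 0.23636433 -0.57859139  0.22489853] [0.00488399 0.47787213 0.64837234]
```

View pics/scene0.png

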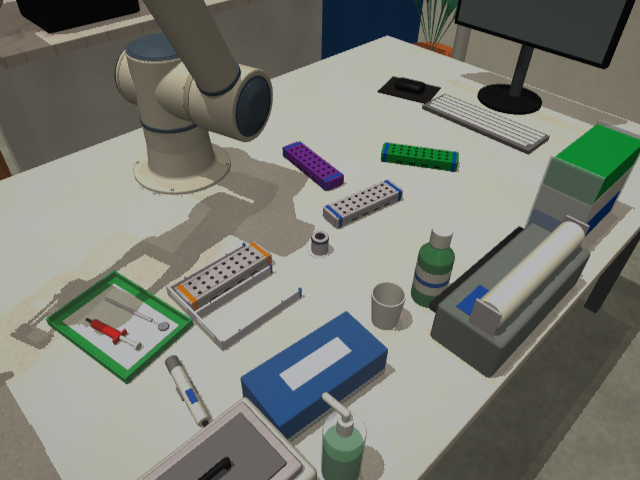

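View pics/side0.png

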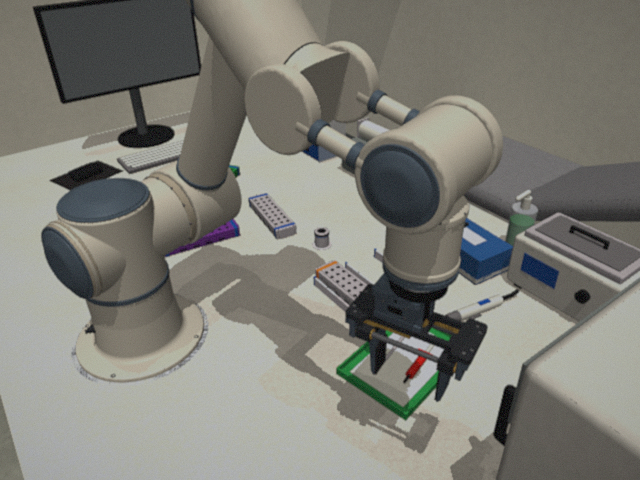

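The target is the steel cassette with blue bands at scene (363,203). The look-alikes are the green one at (420,157), the purple one at (313,165) and the stored orange-banded one at (228,272). The post is at (319,243), and the empty bay is the one on the far side of the rack. Next I'll look from above with the wrist camera.

```bash
cat >> h.py <<'E'
from scipy.spatial.transform import Rotation as Ro
def quat(a):  # tool down, jaws opening along world angle a
    x=np.array([0,0,-1.]);z=np.array([np.cos(a),np.sin(a),0]);y=np.cross(z,x)
    q=Ro.from_matrix(np.c_[x,y,z]).as_quat();return [q[3],q[0],q[1],q[2]]
E
python3 - <<'E'
from h import *
s=state();q=s['orientation'];M=Ro.from_quat([q[1],q[2],q[3],q[0]]).as_matrix();print(M.round(2))
for a in [np.pi/2,-np.pi/2]:
  for p in [(.42,.23,.02),(.6,.35,.02),(.46,.12,.4)]: 
    r=ik(p,quat(a));print(a,p,None if r is None else np.round(r,2))
for a in [np.pi/2,-np.pi/2]:
  if ik((.46,.12,.4),quat(a)) is not None:
    try: move_pose([.46,.12,.4],quat(a));break
    except PlanningError as e: print(e)
im=snap('wrist','w1.png')
R=cv2.Rodrigues(np.array(im['rvec'],float))[0];print('cam',(-R.T@np.array(im['tvec']).ravel()).round(3),state()['t'])
for px in [(0,0),(640,0),(640,480),(0,480)]: print(px,ray(im,px)[:2].round(3))
for l in ['cassette','rack','post']:
  for r in spot_point('wrist',l)[:3]: print(l,np.round(r['centre']),round(r['conf'],2),ray(im,r['centre'])[:2].round(3))
E
```

```text
[[ 0.    0.93  0.38]
 [ 0.    0.38 -0.93]
 [-1.    0.   -0.  ]]
1.5707963267948966 (0.42, 0.23, 0.02) [ 0.38  0.62  1.9  -0.    0.62 -1.19]
1.5707963267948966 (0.6, 0.35, 0.02) [ 0.44  0.81  1.33 -0.    1.   -1.13]
1.5707963267948966 (0.46, 0.12, 0.4) [ 0.13  0.14  1.4  -0.    1.6  -1.44]
-1.5707963267948966 (0.42, 0.23, 0.02) [ 0.38  0.62  1.9  -0.    0.62  1.95]
-1.5707963267948966 (0.6, 0.35, 0.02) [ 0.44  0.81  1.33 -0.    1.    2.01]
-1.5707963267948966 (0.46, 0.12, 0.4) [ 0.13  0.14  1.4  -0.    1.6   1.7 ]
cam [0.396 0.119 0.56 ] 3.6167
(0, 0) [ 0.198 -0.307]
(640, 0) [0.2   0.559]
(640, 480) [0.994 0.721]
(0, 480) [ 0.992 -0.468]
cassette [581. 182.] 0.96 [0.445 0.52 ]
cassette [414.  55.] 0.71 [0.268 0.257]
cassette [397. 206.] 0.66 [0.481 0.244]
rack [115. 188.] 0.62 [ 0.451 -0.185]
post [267. 238.] 0.59 [0.53  0.043]
```

View pics/w1.png

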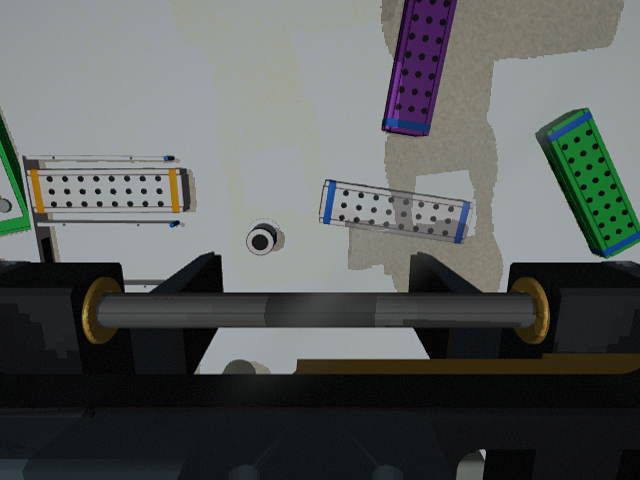

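```bash
cat >> h.py <<'E'
def blue(im):
    h=cv2.cvtColor(im['pixels'],cv2.COLOR_BGR2HSV)
    return cv2.inRange(h,(100,110,50),(125,255,255))
def blobs(im,amin=6):
    n,l,s,c=cv2.connectedComponentsWithStats(blue(im))
    return [(c[i].round(1),s[i,4],s[i,:4]) for i in range(1,n) if s[i,4]>=amin]
E
python3 - <<'E'
from h import *
for c in ['wrist','scene','side']:
    im=snap(c)
    for b in blobs(im):
        p=ray(im,b[0],.026)[:2]
        if .2<p[0]<.75 and -.4<p[1]<.5: print(c,b[0],b[1],b[2],p.round(4))
im=get_image('wrist');print('top corners',[ray(im,p,.032)[:2].round(3) for p in [(327,180),(320,223),(472,201),(464,243)]])
w=cv2.resize(im['pixels'][140:290,160:480],(800,375),interpolation=cv2.INTER_CUBIC)
s=get_image('scene')['pixels'][170:350,160:410];s=cv2.resize(s,(313,225))
s=cv2.resize(get_image('scene')['pixels'][175:345,160:410],(330,225))
cv2.imwrite('pics/crop1.png',np.vstack([w,np.hstack([s,np.zeros((225,470,3),np.uint8)])]))
E
```

```text
wrist [569.6 126.3] 334 [548 111  44  31] [0.3651 0.473 ]
wrist [406.9 124.3] 371 [384 118  46  14] [0.362  0.2467]
wrist [165.3 157.9] 18 [163 156   5   5] [ 0.407  -0.0933]
wrist [329.  201.8] 307 [323 180  13  44] [0.47   0.1393]
wrist [461.5 222.5] 277 [454 202  16  42] [0.501  0.3352]
wrist [171.1 224.6] 17 [169 223   5   4] [ 0.5035 -0.0941]
scene [385.3 151.8] 61 [383 143   6  19] [0.3745 0.452 ]
scene [328.8 179.3] 74 [322 173  20  17] [0.3607 0.2321]
scene [394.4 188.7] 68 [385 180  17  21] [0.5098 0.3292]
scene [335.4 214.9] 80 [326 205  16  23] [0.4804 0.1354]
scene [270.2 265.2] 6 [269 264   3   3] [ 0.5059 -0.0976]
side [201.4 193.3] 30 [191 191  18   8] [0.3729 0.4676]
side [233.7 226.2] 69 [228 218  11  18] [0.3607 0.2333]
side [283.1 226. ] 27 [274 223  20   9] [0.4714 0.1478]
top corners [array([0.438, 0.136]), array([0.5  , 0.126]), array([0.468, 0.345]), array([0.531, 0.34 ])]
```

View pics/crop1.png

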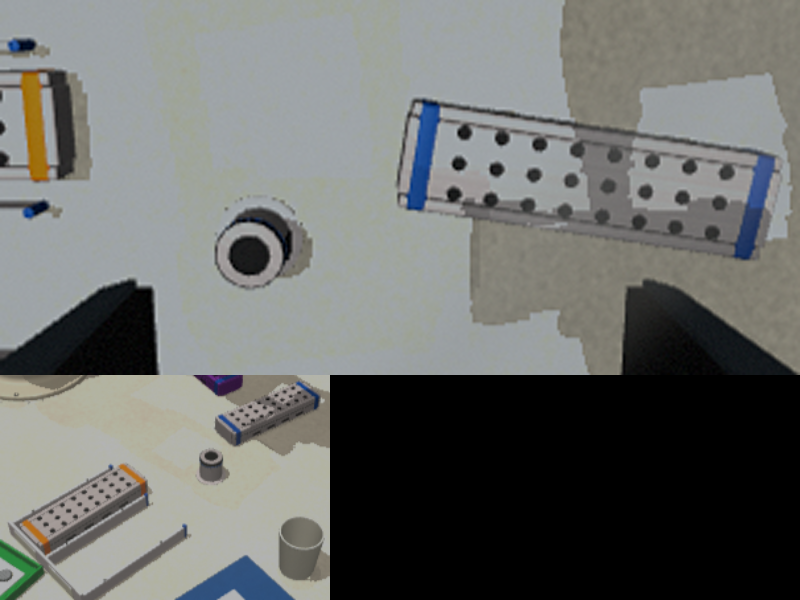

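```bash
cat >> h.py <<'E'
from scipy.optimize import minimize
def bandmask(im,p,bo,bw,ss=4):
    x,y,th=p;m=np.zeros((480*ss//ss,640),np.uint8)
    big=np.zeros((480*2,640*2),np.uint8);R=np.array([[np.cos(th),-np.sin(th)],[np.sin(th),np.cos(th)]])
    for s in (1,-1):
        a,b=s*(.110-bo),s*(.110-bo-bw)
        P=[np.r_[R@[u,v]+[x,y],w] for u in (a,b) for v in (-.031,.031) for w in (.0,.032)]
        h=cv2.convexHull(proj(im,P).astype(np.float32)*2+.5)
        cv2.fillConvexPoly(big,np.round(h*16).astype(np.int32),255,shift=4)
    return cv2.resize(big,(640,480),interpolation=cv2.INTER_AREA)
def fitc(im,p0,bo=.006,bw=.012,tops=False):
    """cassette pose (x,y,theta) from its blue bands"""
    m=cv2.GaussianBlur(blue(im),(0,0),1.5).astype(float)
    pred=cv2.dilate(bandmask(im,p0,-.015,.05),np.ones((25,25)))>0
    m=m*pred
    f=lambda p:np.mean((cv2.GaussianBlur(bandmask(im,p,bo,bw),(0,0),1.5)-m)**2)
    S=np.array([[0,0,0],[.012,0,0],[0,.012,0],[0,0,.08]])+np.array(p0)
    r=minimize(f,p0,method='Nelder-Mead',options=dict(initial_simplex=S,xatol=1e-4,fatol=1e-4,maxiter=150))
    return r.x,r.fun
E
python3 - <<'E'
from h import *
move_pose([.40,.06,.40],quat(-np.pi/2))
im=snap('wrist','w2.png');sc=snap('scene')
print(state()['t'])
for b in blobs(im):
    p=ray(im,b[0],.025)[:2]
    if .3<p[0]<.75 and -.4<p[1]<.5: print(b[0],b[1],p.round(4))
for l in ['post','bay_back','rack']:
  for r in spot_point('wrist',l)[:2]: print(l,np.round(r['centre']),round(r['conf'],2),ray(im,r['centre'])[:2].round(3))
print('scene cap3',ray(sc,(300,292),.02)[:2].round(4))
p0=[.485,.237,-np.pi/2+.156]
for n,i in (('w',im),('s',sc)):
  for bo in (.002,.006,.010):
    for bw in (.009,.012,.015):
      p,f=fitc(i,p0,bo,bw);print(n,bo,bw,p.round(4),round(f,2))
E
```

```text
6.8167
[432.1  45.2] 22 [ 0.6009 -0.0951]
[116.9 123.7] 345 [0.5012 0.336 ]
[426.  121.5] 22 [ 0.504  -0.0938]
[258.7 145.8] 334 [0.4713 0.1399]
[421.5 191.4] 11 [ 0.407 -0.094]
[ 35.2 220.1] 285 [0.3649 0.4739]
[188.2 222.3] 302 [0.3615 0.2481]
post [335. 109.] 0.71 [0.523 0.032]
post [478. 160.] 0.6 [ 0.452 -0.182]
bay_back [562.  91.] 0.89 [ 0.547 -0.292]
scene cap3 [ 0.6061 -0.1   ]
w 0.002 0.009 [ 0.4853  0.2426 -1.6906] 103.89
w 0.002 0.012 [ 0.4844  0.2411 -1.6754] 135.15
w 0.002 0.015 [ 0.4842  0.2398 -1.6744] 170.64
w 0.006 0.009 [ 0.4826  0.2396 -1.6882] 99.38
w 0.006 0.012 [ 0.4845  0.238  -1.6869] 132.61
w 0.006 0.015 [ 0.4835  0.2378 -1.6632] 172.58
w 0.01 0.009 [ 0.4842  0.2384 -1.6841] 122.64
w 0.01 0.012 [ 0.4841  0.2377 -1.6879] 161.4
w 0.01 0.015 [ 0.4845  0.237  -1.683 ] 202.67
s 0.002 0.009 [ 0.487   0.2431 -1.7336] 45.19
s 0.002 0.012 [ 0.4888  0.2412 -1.7753] 51.57
s 0.002 0.015 [ 0.4819  0.2442 -1.7706] 59.69
s 0.006 0.009 [ 0.4886  0.2424 -1.8015] 41.95
s 0.006 0.012 [ 0.4852  0.2433 -1.8117] 49.47
s 0.006 0.015 [ 0.4834  0.2424 -1.7907] 58.45
s 0.01 0.009 [ 0.499   0.2361 -1.9072] 42.08
s 0.01 0.012 [ 0.4935  0.2391 -1.9046] 49.86
s 0.01 0.015 [ 0.4989  0.2371 -1.9747] 59.88
```

View pics/w2.png

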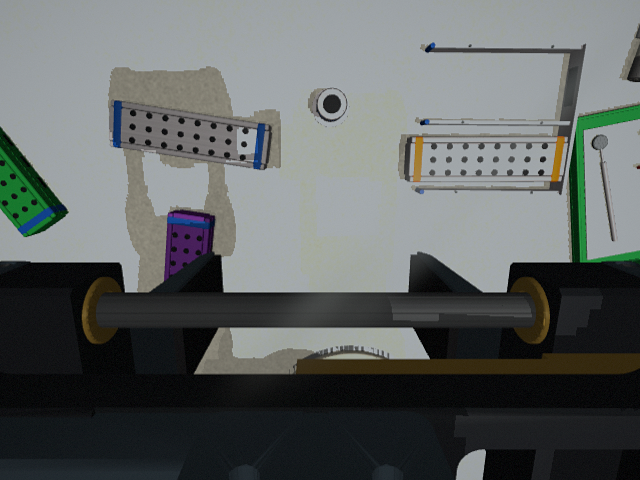

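Run:
```python
from h import *
im=snap('wrist');sc=snap('scene');sd=snap('side')
for px in [(432,48),(583,46),(428,122),(573,122),(416,192),(560,192)]: print(px,ray(im,px,.024)[:2].round(4))
print('post top',ray(im,(331.5,104),.045)[:2].round(4))
p0=[.486,.237,-1.72]
for n,i in (('w',im),('s',sc)):
  for bo,bw in [(0.004,.006),(.004,.008),(.004,.010),(.006,.006),(.006,.008),(.006,.01),(.008,.008)]:
      p,f=fitc(i,p0,bo,bw);print(n,bo,bw,p.round(4),round(f,2))
c=cv2.resize(im['pixels'][30:210,400:600],(800,720),interpolation=cv2.INTER_CUBIC)[:600]
cv2.imwrite('pics/crop2.png',c)
```

```text
(432, 48) [ 0.5976 -0.0956]
(583, 46) [ 0.5999 -0.2965]
(428, 122) [ 0.5033 -0.0969]
(573, 122) [ 0.5032 -0.2989]
(416, 192) [ 0.406  -0.0864]
(560, 192) [ 0.4058 -0.2958]
post top [0.5247 0.0385]
w 0.004 0.006 [ 0.4864  0.2421 -1.7245] 61.7
w 0.004 0.008 [ 0.4864  0.2419 -1.7178] 73.75
w 0.004 0.01 [ 0.4859  0.2404 -1.718 ] 91.71
w 0.006 0.006 [ 0.486   0.2405 -1.7203] 55.43
w 0.006 0.008 [ 0.4864  0.2396 -1.7212] 71.13
w 0.006 0.01 [ 0.4856  0.239  -1.7224] 90.5
w 0.008 0.008 [ 0.486   0.2386 -1.7265] 74.83
s 0.004 0.006 [ 0.4844  0.2434 -1.7396] 36.44
s 0.004 0.008 [ 0.4824  0.2457 -1.7489] 40.3
s 0.004 0.01 [ 0.4873  0.2445 -1.7686] 45.98
s 0.006 0.006 [ 0.486   0.2446 -1.7764] 34.66
s 0.006 0.008 [ 0.487   0.241  -1.7798] 39.19
s 0.006 0.01 [ 0.4864  0.2442 -1.7951] 43.5
s 0.008 0.008 [ 0.4842  0.2438 -1.7727] 37.35
```

View pics/crop2.png

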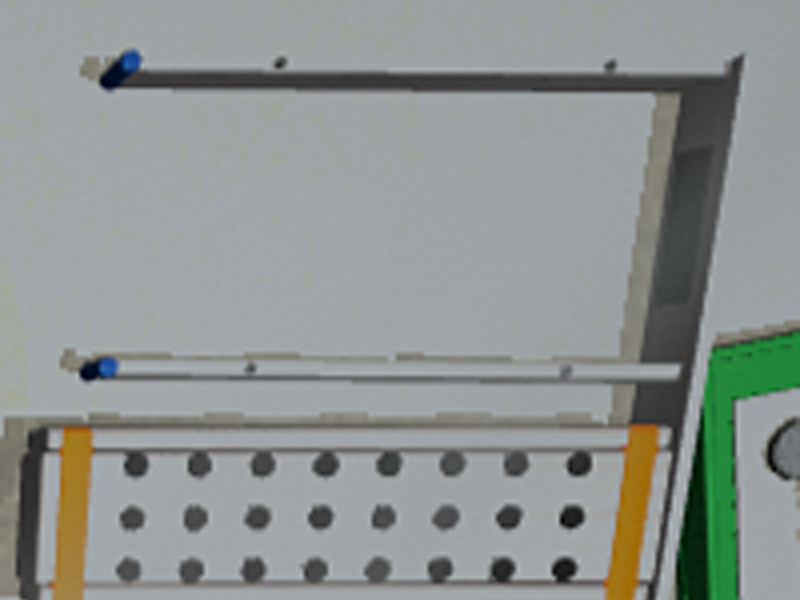

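```bash
cat >> h.py <<'E'
M0=np.array([.5525,-.095]);RHO=-np.pi/2-.003
def r2w(X,Y): c,s=np.cos(RHO),np.sin(RHO);return M0+np.array([c*X-s*Y,s*X+c*Y])
def w2r(p): c,s=np.cos(RHO),np.sin(RHO);d=np.array(p[:2])-M0;return np.array([c*d[0]+s*d[1],-s*d[0]+c*d[1]])
def see(p0,cams=('wrist','scene')):
    for c in cams:
        p,f=fitc(get_image(c),p0,.006,.008);X=w2r(p)
        print(c,'world',p.round(4),'rack mm',(X*1e3).round(1),'th',round(p[2]-RHO,3),'f',round(f,1))
    print('t',state()['t'])
E
python3 - <<'E'
from h import *
th=-1.7212;c=np.array([.486,.240]);n=np.array([-np.sin(th),np.cos(th)])
q=quat(th);d=.125
A=c-n*.070;B=c+n*(d-.047)
move_pose([*A,.10],q);movel([*A,.018],v=.15)
print('hit',movel([*B,.018],v=.07,stop_force=25),state()['force'].__repr__(),state()['position'])
C=B-n*.015
movel([*C,.018],v=.1);D=B-n*.08
movel([*D,.35],v=.3)
see([*(c+n*d),th])
cv2.imwrite('pics/w3.png',get_image('wrist')['pixels'])
E
```

```text
hit False array([-1.47982744, -0.29344239, -1.59957558]) [0.5630291  0.22838618 0.01807016]
wrist world [ 0.6119  0.2163 -1.72  ] rack mm [-311.5   58.5] th -0.146 f 31.0
scene world [ 0.6097  0.2263 -1.757 ] rack mm [-321.4   56.2] th -0.183 f 48.0
t 13.0917
```

View pics/w3.png

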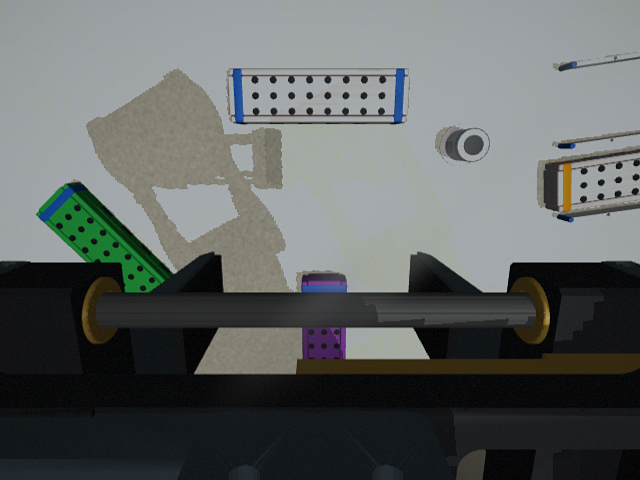

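The push worked as planned: cassette at (317,96), parallel to the jaws and clear of the post at (463,145). Next come straight pushes on the rear end with closed fingers.

```bash
cat >> h.py <<'E'
def endpush(p,dX,dY,off=0.,gap=.02,back=.02,z=.018,v=.06,fmax=25,approach=True):
    """closed fingers on the rear end of cassette at world pose p; displace by rack (dX,dY); off = lateral contact offset (+ left of heading)"""
    h=np.array([np.cos(p[2]),np.sin(p[2])]);n=np.array([-h[1],h[0]]);q=quat(p[2])
    C=np.array(p[:2])-h*(.110+.0135)+n*off;D=r2w(dX,dY)-M0
    if approach:
        A=C-h*gap;move_pose([*A,.12],q);movel([*A,z],v=.15)
    movel([*C,z],rot=q,v=.06,stop_force=fmax)
    hit=movel([*(C+D),z],v=v,stop_force=fmax);print('hit',hit,np.round(state()['force'],1),np.round(state()['position'],4))
    P=np.array(state()['position'][:2]);movel([*(P-h*back),z],v=.1)
E
python3 - <<'E'
from h import *
grasp(5)
p=[.612,.2163,-1.72]
endpush(p,.115,-.0187)
d=r2w(.115,-.0187)-M0
see([p[0]+d[0],p[1]+d[1],p[2]])
cv2.imwrite('pics/w4.png',get_image('wrist')['pixels'])
E
```

```text
hit False [0.5 0.8 0.3] [0.6113 0.2236 0.018 ]
wrist world [ 0.6677  0.0999 -0.9458] rack mm [-195.2  114.6] th 0.628 f 471.9
scene world [ 0.5907  0.1106 -1.7547] rack mm [-205.7   37.6] th -0.181 f 42.3
t 19.5
```

View pics/w4.png

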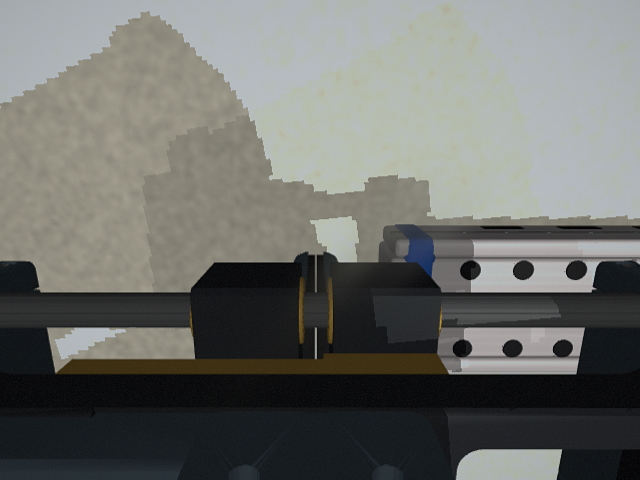

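Run:
```python
from h import *
c=r2w(-.196,.0398);p=[*c,-1.72]
endpush(p,.106,-.0185,approach=False)
P=state()['position'];q=quat(-np.pi/2)
movel([P[0],P[1],.12],v=.25);move_pose([.43,-.02,.36],q)
e=r2w(-.090,.0213)
see([*e,-1.72])
cv2.imwrite('pics/w5.png',get_image('wrist')['pixels'])
```

```text
hit False [-0.6  0.6  0.4] [0.5924 0.1172 0.018 ]
wrist world [ 0.5746 -0.0022 -1.7167] rack mm [-92.8  21.9] th -0.143 f 33.3
scene world [ 0.5709  0.0046 -1.7463] rack mm [-99.7  18.1] th -0.173 f 39.9
t 24.25
```

View pics/w5.png

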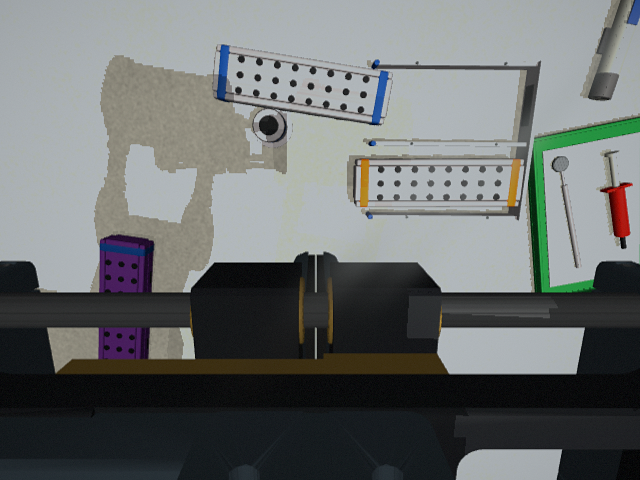

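The cassette front is inside the mouth at (378,97), and the rear is passing the post at (268,125) with clearance. I'll push further in, then straighten it.

Run:
```python
from h import *
for r in look_for('wrist','rinse_cup')[:1]+look_for('scene','rinse_cup')[:1]: print(r, ray(get_image('scene'),r['centre'],.04).round(3))
p=[.5746,-.0022,-1.7167]
endpush(p,.113,-.0162,fmax=12)
P=state()['position'];movel([P[0],P[1],.12],v=.25)
e=r2w(.020,.0057);see([*e,-1.7167],('scene',))
```

```text
{'centre': [565.5, 203.1], 'conf': 0.44} [0.857 0.584 0.04 ]
{'centre': [382.9, 304.9], 'conf': 0.71} [ 0.76  -0.014  0.04 ]
hit False [-0.   0.8 -0. ] [0.5761 0.0071 0.018 ]
scene world [ 0.5569 -0.108  -1.7493] rack mm [13.   4.5] th -0.175 f 29.8
t 30.0833
```

Run:
```python
from h import *
q=quat(RHO);Xc=-.072
A=r2w(Xc,.090);B=r2w(Xc,.0455)
move_pose([*A,.12],q);movel([*A,.018],v=.15)
print('hit',movel([*B,.018],v=.05,stop_force=12),np.round(state()['force'],1),w2r(state()['position']).round(4))
movel([*r2w(Xc,.075),.018],v=.12)
P=state()['position'];movel([P[0],P[1],.12],v=.25);move_pose([.43,-.04,.36],quat(-np.pi/2))
e=r2w(.020,0);see([*e,RHO])
cv2.imwrite('pics/w6.png',get_image('wrist')['pixels'])
```

```text
hit False [-0.2 -0.5  0.2] [-0.0719  0.0456]
wrist world [ 0.5499 -0.1186 -1.574 ] rack mm [23.7 -2.5] th -0.0 f 44.9
scene world [ 0.5474 -0.1109 -1.6037] rack mm [15.9 -5.1] th -0.03 f 40.1
t 34.625
```

View pics/w6.png

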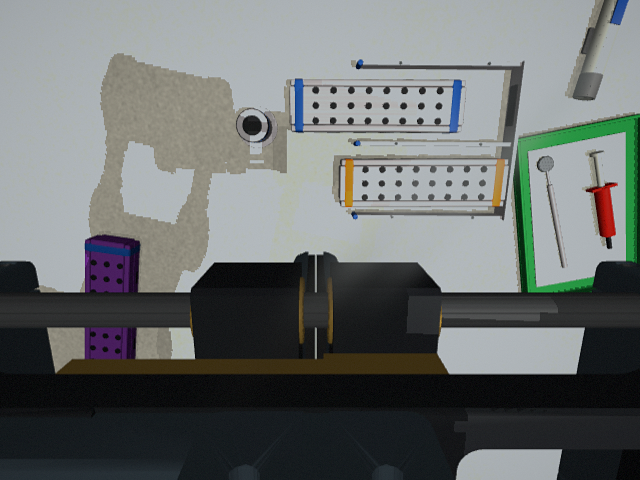

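Square at θ≈0 and clear of the post (253,125). I'll push home now. The first part is offset to +y so the fingers clear the post, then centred until it stops.

Run:
```python
from h import *
c=r2w(.022,-.002);p=[*c,RHO]
endpush(p,.040,.001,off=.012,gap=.012,back=.012,fmax=12)
q=quat(RHO);P=w2r(state()['position'])
movel([*r2w(P[0],.0),.018],v=.1)
hit=movel([*r2w(-.026,.001),.018],v=.035,stop_force=8)
print('hit',hit,np.round(state()['force'],1),w2r(state()['position']).round(4))
movel([*r2w(-.08,0),.018],v=.1)
P=state()['position'];movel([P[0],P[1],.12],v=.25);move_pose([.43,-.06,.36],quat(-np.pi/2))
e=r2w(.090,0);see([*e,RHO])
cv2.imwrite('pics/w7.png',get_image('wrist')['pixels'])
```

```text
hit False [-0.8  0.6 -0.7] [ 0.5636 -0.0337  0.0179]
hit True [0.9 3.7 3.4] [-0.0313  0.0007]
wrist world [ 0.5503 -0.1875 -1.5776] rack mm [92.5 -1.9] th -0.004 f 70.4
scene world [ 0.5472 -0.1797 -1.6404] rack mm [84.7 -5. ] th -0.067 f 34.4
t 41.75
```

View pics/w7.png

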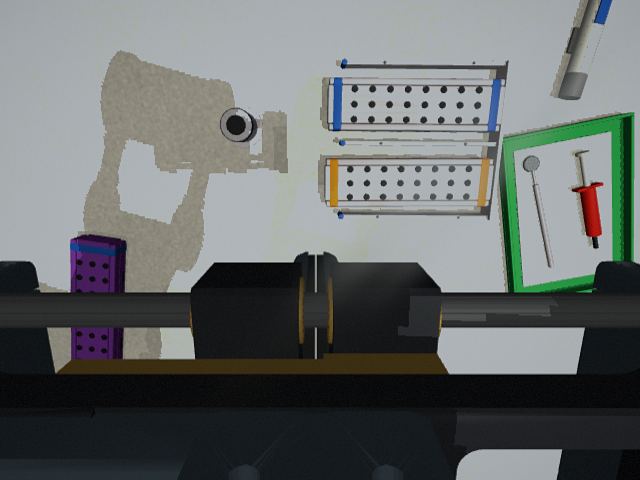

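It stopped on contact 2 mm from the expected home position and looks square. I'll do one gentle confirming touch, then clear the arm and sign off.

Run:
```python
from h import *
q=quat(RHO);A=r2w(-.060,-.001)
move_pose([*A,.10],q);movel([*A,.018],v=.15)
hit=movel([*r2w(-.027,-.001),.018],v=.02,stop_force=8)
print('hit',hit,np.round(state()['force'],1),w2r(state()['position']).round(4))
movel([*r2w(-.08,0),.018],v=.1)
P=state()['position'];movel([P[0],P[1],.12],v=.25);move_pose([.43,-.06,.36],quat(-np.pi/2))
see([*r2w(.090,0),RHO],('wrist',))
sign_off()
```

```text
hit True [1.2 3.7 2.7] [-0.0313 -0.0012]
wrist world [ 0.55   -0.1874 -1.5808] rack mm [92.4 -2.2] th -0.007 f 70.3
t 47.225
the job is handed in; nothing more can be done
```

The blue-banded cassette is in the empty bay, up against the back stop and lying square, and the job was handed in at about 47 s of the 72 allowed.

- **What I did:** I used finger pushes only:
    - I slid the cassette sideways with the open fingers, keeping the slant it already had.
    - I pushed its rear end with closed fingers past the +y side of the post and into the mouth.
    - I nudged the rear end across to straighten it, then pushed it in until it stopped.
- **Back stop:** Two separate gentle pushes both stopped on contact at the same place, rack x = -31.3 mm. That is within about 2 mm of where the fingers should be with the cassette fully home.
- **Last wrist-camera check:** The cassette origin was at rack x ≈ 92 mm (ideal 90, within calibration error) and y ≈ -2 mm, at an angle of about -0.007 rad.
- **Disagreement:** The scene-camera fit read about 8 mm shorter in x and -0.03 to -0.07 rad in angle. It had shown a similar offset of 7–10 mm and about -0.03 rad all along, so I relied on the wrist camera and the contact stops.
- **Everything else:** No push met unexpected force. In the last wrist picture the stored cassette and the tray items looked undisturbed. I did not check the bystanders at the back again.

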